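# Tip the standing book onto the copy board and square it to the stop

## Task

Get the upright book ready for copying without gripping or lifting it. With closed fingertips, push it over high up near its top, where it stands, so that it falls by itself flat onto the copy board, inside the outline and towards the raised stop; then push the lying book along the board until its end is flush against the stop, still inside the outline. Leave the other things on the desk where they are.

Things in the scene. Friction and masses are not known exactly. Their poses are not given: they have to be found in the camera images.
- book: black and white hardback, 175 x 115 x 24 mm, 0.3 kg, loose. Origin: centre of the back cover's outer face. x along its length (ends -88, +88 mm), y width (-59 to +56), z from back cover (0) to front cover (24). Starts upright on its short end on the board, x up, z level and away from the stop: pushed on the front cover along -z it tips towards the stop and lies on its back cover, x to the stop
- book_mid (a point): centre of the book's volume, 12 mm from either cover, halfway along its length; axes as the book's. 88 mm above the board's top when standing, 12 mm when lying. Pushed high, the book turns about its lower edge, friction holding its foot, and falls by itself once it leans about 8 degrees. Lying, it turns if pushed off centre; askew at the stop it jams unless pushed on its lagging half
- copy_board: pale wooden board fixed on the desk, 240 x 350 mm, its top 9 mm above the desk, with a thin dark inlaid outline 200 mm wide, from the stop 298 mm along the board (a mere line, nothing sticks up). Origin: at desk level under its centre. x across its width, y along its length; stop at the -y end, the book starts upright near the +y end, its thickness roughly along y
- board_stop (a point): middle of the foot of the stop's inner face, at the board's top (9 mm above the desk); axes as the board's: the free surface runs from here to +y. The stop is a straight fixed wooden bar, 220 mm long across the board, 12 mm thick, 12 mm above the board's top. With the book flush, book_mid is 88 mm from here along y
- hourglass: hourglass with wooden ends, 56 mm across, 100 mm tall, loose bystander standing on the desk beside the board; origin at the centre of its underside; must not be moved
- ink_bottle: dark blue ink bottle with black cap, 52 mm across, 58 mm tall, loose bystander standing on the desk beside the board; origin at the centre of its underside; must not be moved
- rubber_stamp: brown wooden-handled stamp, 38 mm across, 74 mm tall, loose bystander standing on the desk beside the board; origin at the centre of its underside; must not be moved
- eraser: flat blue and white eraser, 22 x 54 x 12 mm, loose bystander standing on the desk beside the board; origin at the centre of its underside; must not be moved
- stamp_tin: flat green tin, 61 x 90 x 17 mm, loose bystander standing on the desk beside the board; origin at the centre of its underside; must not be moved
Mind the look-alikes: they are no part of the job. Leave any purple look-alike of the book alone.

How it is judged (in metres and radians):
On the way:
1. the book lies flat on its back cover on the board, inside the outline, still short of the stop (angle between book's own z axis and vertical below 0.06 rad and height (world z) of book_mid below 0.029 m and x of book_mid in the frame of board_stop between -0.038 and 0.038 m and y of book_mid in the frame of board_stop between 0.105 and 0.21 m), for 0.2 s.
At the end, for the whole second after the job is handed in: The book lies flat on its back cover (within 0.06 rad), at rest, its end within about 7 mm of the stop, square to it within 0.06 rad, its middle within 38 mm of the board's centre line so that it is inside the outline (angle between book's own z axis and vertical below 0.06 rad and height (world z) of book_mid below 0.029 m and x of book_mid in the frame of board_stop between -0.038 and 0.038 m and y of book_mid in the frame of board_stop between 0.08 and 0.095 m and angle between the x axis of book and the y axis of copy_board, either way round below 0.06 rad and linear speed of book below 0.01 m/s); the robot touches nothing.
It fails at once if the book is lifted (its middle more than 20 mm above its standing height) (height (world z) of book_mid above 0.118 m).
It fails at once if the book is shifted or carried more than 30 mm while still upright, instead of being tipped where it stands (angle between book's own z axis and vertical above 1.45 rad and distance of book_mid from where it was at the start of the episode above 0.03 m).
It fails at once if the book is lowered by hand instead of falling by itself (fingers press on it while it leans 35 to 70 degrees) (angle between book's own z axis and vertical between 0.35 and 0.96 rad and contact force between any of the fingers, the arm and book above 1 N).
It fails at once if a bystander is moved more than 15 mm (distance of any of hourglass, ink_bottle, rubber_stamp, eraser, stamp_tin from where it was at the start of the episode above 0.015 m).
It also fails if it takes over 54 s, if anything falls off the work surface, if the arm or the gripper's body presses on something with over 40 N, if the wrist force passes 120 N, or if a joint passes its speed limit or range.

## Robot

A 6-joint arm with a two-finger parallel gripper is mounted at the origin on a cart in front of the work surface, level with it; the furniture and walls round the work are solid. World frame = base frame: x ahead of the robot, y to its left, z up, the work surface at z = 0. Lengths are in mm, angles in rad, forces in N, time in s.
With the tool pointing down it reaches from about 350 to 775 mm from the base axis. Payload 7.3 kg.
Tool frame: the origin (TCP) lies at the very end of the fingers, on their centre line; the grasp point (between the pads) lies 19 mm behind it; z points along the fingers, y is the line along which they close (so a half turn about z gives the same grasp; the last joint's range is limited). The gripper opens to 92 mm and grips with 3 to 60 N. Pads are 19 mm wide; open, the fingers measure 130 mm over their backs; the gripper's body (75 mm by 190 mm) begins 47 mm behind the grasp point.
Start: joints at [-1.257, 0.342, 1.524, -0, 1.275, -0.146], TCP at [233.003, -470.483, 226.741] pointing down, gripper open.
Joint ranges: [-2.53, 2.53], [-0.77, 2.02], [0.04, 2.7], [-1, 4.14], [0.28, 2.66], [-3.11, 3.11]. Speed limits (rad/s): [2.57, 2.57, 3.14, 3.14, 3.14, 3.14].

## Interface

Orientations are given as [roll, pitch, yaw] about the fixed x, y, z axes, in that order (R = Rz(yaw) Ry(pitch) Rx(roll)).
In Python, from plant import get_obs, vision, workorder gives the robot as it stands.
- The arm moves only by the shell command python3 -m pendant 'ROWS' [OPENING]. ROWS is a JSON object of lists of equal length, an entry for each row: "dp": the shift along the tool's x, y, z in m, a list of three; "rotation": the turn, a rotation vector about the tool's x, y, z in rad, a list of three. A call has 1 to 8 rows; each row is the pose to reach, as a shift and turn from the pose commanded when the call began, along the tool's axes at that moment; what a row does not reach only later rows make up. A row lasts 1/8 s, in which the tool goes at most 62.5 mm and 10.7 degrees, less where a joint would pass 70% of its speed; a pose out of reach is approached as far as the arm can. A call with a gripper value outside its range is refused whole. OPENING is the finger opening in m, from 0 to 0.0918, set as the call begins (- or left out, the last holds). The fingers move at their own pace and stop on an object; the grip force is fixed at half the most. Time passes only in rows, so rows that repeat a pose let the fingers close. It gives the time, the measured TCP pose, the force, the opening and the grip force at its end, in the units of the state.
- get_obs(): the state, without advancing time (a new reading comes with each control period).
- vision.capture(name): name is "scene" or "top" or "wrist"; returns a dict with "pixels" (420x560x3 uint8, red, green, blue), "vfov" (degrees; the focal length in pixels is half the picture's height over the tangent of half this angle, whatever the lens; pixels are square), "cx", "cy" (the principal point, pixels), "pose" (4x4, takes a point from camera to world coordinates); the wrist camera has in their place "T_tool_cam" (4x4, takes a point from camera to tool coordinates, whose origin is the TCP and whose axes are the flange's). Camera axes: x right, y up, looking along -z (the intrinsics and any distortion apply to the point x, -y, -z); pixel columns grow to the right and rows downward; lengths in mm; the calibration is good to about 2 mm. A picture is of the moment at which its call begins: read the wrist's pose just before it. There is no depth.
- workorder.close_job(): hands the job in; it is judged then, once.
The state is a dict: "time": time; "joint_positions": joint angles; "dq": joint speeds; "tau": joint torques, N m; "tool_pos": TCP position; "tcp_rot": TCP orientation; "contact_force": force on the tool from outside, world axes, zero at the start; "moment": the same for the moment, N m; "grip_width": finger opening in mm; "finger_force": force on a finger pad.
Only numpy, scipy, OpenCV 4.12 (cv2) and the standard library are available. Lean on these libraries where they do the work, as an engineer would, in place of code of your own. Each camera call takes 0.05 s, during which the arm holds its last target. There are 200 camera calls.

## Working session

There is one attempt and no reset: what is moved stays moved. The work goes in short steps, Python scripts to look and compute and a shell command to move; the robot and the scene stay as the last step left them, time stands still between calls to the robot, and variables do not carry over. Pictures are saved under pics/ and viewed, at most 10 in all, crops included, and the job is handed in when it is done.

```bash
ls; mkdir -p pics
python3 - <<'E'
from plant import get_obs, vision
import cv2, numpy as np
o=get_obs(); print({k:np.round(o[k],3) for k in ('time','tool_pos','tcp_rot','grip_width')})
for n in ('scene','top'):
    c=vision.capture(n); cv2.imwrite(f'pics/{n}0.png',c['pixels'][:,:,::-1]); print(n,{k:np.round(v,3) for k,v in c.items() if k!='pixels'})
E
```

```text
pics
{'time': np.float64(0.0), 'tool_pos': array([ 232.843, -470.068,  226.025]), 'tcp_rot': array([-3.14, -0.  ,  0.46]), 'grip_width': np.float64(91.58)}
scene {'vfov': np.float64(46.149), 'cx': np.float64(278.758), 'cy': np.float64(221.917), 'pose': array([[-6.24000e-01,  5.94000e-01, -5.08000e-01, -4.69040e+01],
       [-7.81000e-01, -4.64000e-01,  4.17000e-01,  5.56571e+02],
       [ 1.20000e-02,  6.57000e-01,  7.54000e-01,  9.51201e+02],
       [ 0.00000e+00,  0.00000e+00,  0.00000e+00,  1.00000e+00]])}
top {'vfov': np.float64(49.284), 'cx': np.float64(283.402), 'cy': np.float64(200.216), 'pose': array([[-1.000000e-03,  9.990000e-01, -3.900000e-02,  4.923420e+02],
       [-1.000000e+00, -2.000000e-03, -1.900000e-02,  6.967000e+01],
       [-1.900000e-02,  3.900000e-02,  9.990000e-01,  1.155311e+03],
       [ 0.000000e+00,  0.000000e+00,  0.000000e+00,  1.000000e+00]])}
```

View pics/scene0.png

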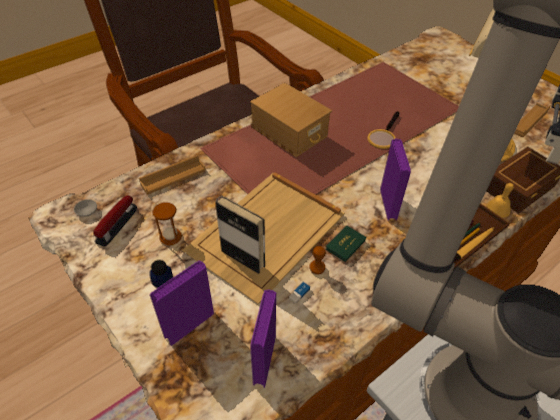

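View pics/top0.png

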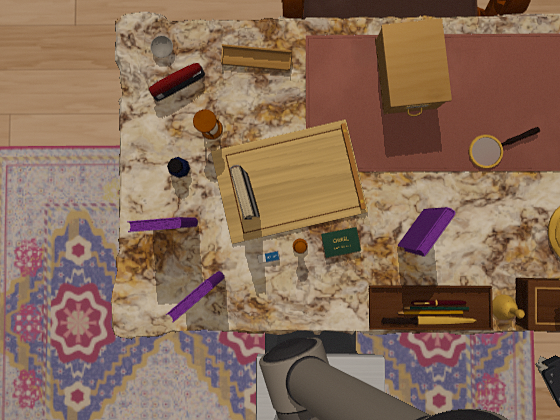

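The candidates are the black and white upright book (scene 242,235; top 244,190) and three purple books (scene 185,303, 265,338 and 397,180). Only the black and white one stands on the board and matches the description. I'll confirm it in an enlarged crop.

Run:
```python
import cv2, numpy as np
t=cv2.imread('pics/top0.png')[105:255,165:375]; s=cv2.imread('pics/scene0.png')[165:305,140:360]
cv2.imwrite('pics/c_top.png',cv2.resize(t,None,fx=3.8,fy=3.8,interpolation=cv2.INTER_CUBIC))
cv2.imwrite('pics/c_scene.png',cv2.resize(s,None,fx=3.6,fy=3.6,interpolation=cv2.INTER_CUBIC))
```

```text
(no output)
```

View pics/c_top.png

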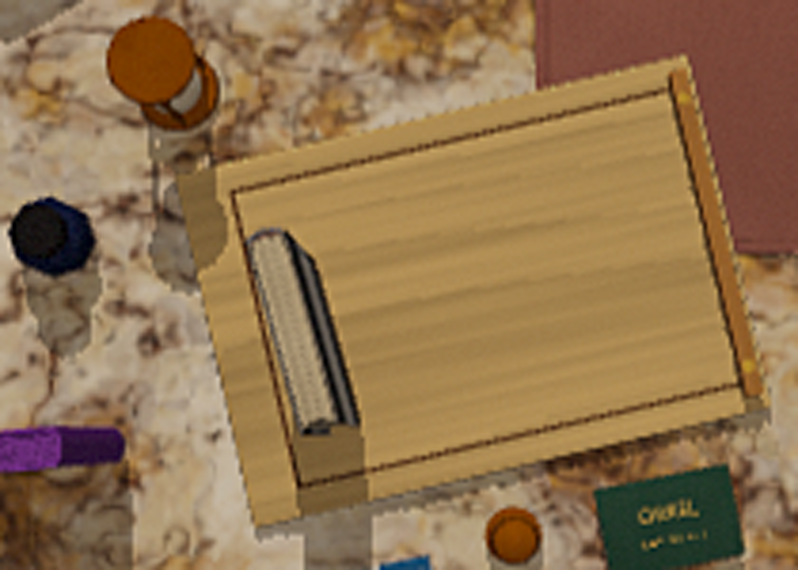

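View pics/c_scene.png

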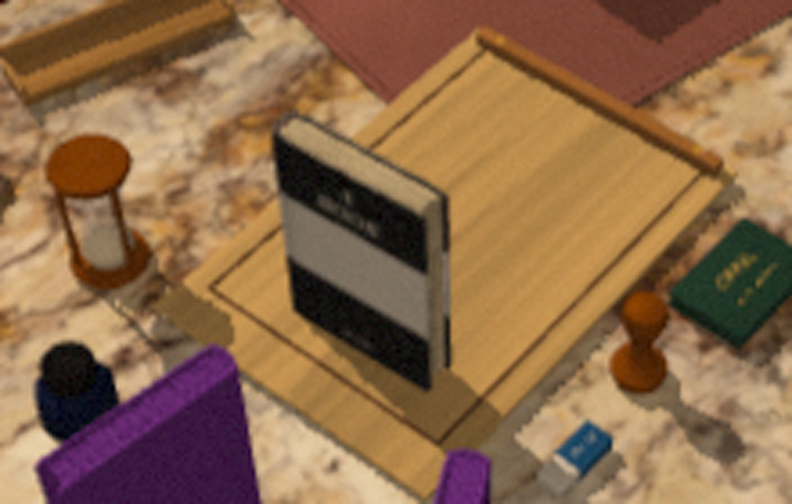

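The crops confirm it: the black and white book stands on the board with its front cover towards the ink bottle, and the stop is at the board's far end. The purple books stay untouched. Next I'll measure the corners.

```bash
cat > h.py <<'E'
import numpy as np, cv2
from plant import get_obs, vision
def ray(c,u,v):
    f=210/np.tan(np.radians(c['vfov'])/2); d=np.array([(u-c['cx'])/f,-(v-c['cy'])/f,-1])
    P=c['pose']; return P[:3,3], P[:3,:3]@d
def onz(c,u,v,z):
    o,d=ray(c,u,v); return o+d*(z-o[2])/d[2]
def tri(c1,p1,c2,p2):
    o,d=ray(c1,*p1); q,e=ray(c2,*p2)
    s=np.linalg.lstsq(np.c_[d,-e],q-o,rcond=None)[0]; a,b=o+d*s[0],q+e*s[1]
    return (a+b)/2, np.linalg.norm(a-b)
T=lambda p:(165+(p[0]+.5)/3.8-.5,105+(p[1]+.5)/3.8-.5)
S=lambda p:(140+(p[0]+.5)/3.6-.5,165+(p[1]+.5)/3.6-.5)
E
python3 - <<'E'
from h import *
t=vision.capture('top'); s=vision.capture('scene'); np.set_printoptions(precision=1,suppress=True)
print(sorted(t.keys()))
O=[(233,190),(302,485),(743,384),(675,92)]
w=np.array([onz(t,*T(p),9) for p in O]); print('outline top',w[:,:2].tolist(), [np.linalg.norm(w[i]-w[(i+1)%4]) for i in range(4)])
for p in [(212,289),(440,440),(700,178)]: print('outline scene',onz(s,*S(p),9))
for a,b in [((233,190),(212,289)),((302,485),(440,440)),((743,384),(700,178))]: print('tri outline',*tri(t,T(a),s,S(b)))
print('board corners',[onz(t,*T(p),9)[:2] for p in [(182,175),(257,528),(768,405),(688,57)]])
print('book foot front (scene)',onz(s,*S((294,312)),9),onz(s,*S((430,387)),9))
print('book top front tri',*tri(t,T((249,240)),s,S((277,133))),*tri(t,T((300,433)),s,S((427,207))))
for p in [(249,240),(300,433),(290,232),(337,425)]: print('top z184',onz(t,*T(p),184))
# bystanders
for n,p,z in [('hour',(152,60),100),('ink',(40,230),58),('stamp',(514,535),74),('tin',(670,515),17),('eraser',(405,563),12)]: print(n,onz(t,*T(p),z))
print('purple',onz(t,195,223,180),onz(t,130,226,180),onz(t,222,275,180))
E
```

```text
['cx', 'cy', 'pixels', 'pose', 'vfov']
outline top [[652.9753672098832, 236.61833365600842], [457.5172996758459, 190.28949838043783], [523.5993276198811, -99.89181126622509], [717.035886549448, -56.50635989353937]] [np.float64(200.87363476108865), np.float64(297.6105288551612), np.float64(198.24227531312155), np.float64(300.0430570877637)]
outline scene [650.2 235.    9. ]
outline scene [458.6 187.6   9. ]
outline scene [521.1 -94.    9. ]
tri outline [652.2 235.6   7.8] 2.969087159003034
tri outline [457.2 189.4  12.5] 1.332733217103075
tri outline [ 524.7 -100.     1.7] 2.573562099486778
board corners [array([663.1, 270.6]), array([429.3, 219.9]), array([ 509.8, -116.2]), array([740.3, -65.2])]
book foot front (scene) [599.8 202.5   9. ] [495.  167.9   9. ]
book top front tri [599.4 201.  182.6] 3.0661480125983616 [490.8 171.  192.4] 3.1105586873095916
top z184 [600.2 202.  184. ]
top z184 [491.8 173.1 184. ]
top z184 [604.6 178.9 184. ]
top z184 [496.3 152.4 184. ]
hour [720.5 273.5 100. ]
ink [621.  352.5  58. ]
stamp [428.5  51.8  74. ]
tin [438.1 -50.7  17. ]
eraser [406.6 122.2  12. ]
purple [482.5 277.4 180. ] [476.2 417.1 180. ] [372.1 219.1 180. ]
```

```bash
cat >> h.py <<'E'
def rel(p,yaw):
    from scipy.spatial.transform import Rotation as R
    o=get_obs(); A=R.from_euler('xyz',o['tcp_rot']); B=R.from_euler('xyz',[np.pi,0,yaw])
    print('t',o['time'],'pos',np.round(o['tool_pos'],1),'yaw',np.round(o['tcp_rot'],3),'F',np.round(o['contact_force'],1),'w',o['grip_width'])
    print('dp',np.round(A.inv().apply(np.array(p)-o['tool_pos']),1),'rot',np.round((A.inv()*B).as_rotvec(),3))
E
python3 -m pendant '{"dp":[[0.04,-0.02,-0.03],[0.09,-0.044,-0.06],[0.136,-0.066,-0.09],[0.182,-0.088,-0.094],[0.227,-0.11,-0.094],[0.272,-0.132,-0.094],[0.318,-0.155,-0.094],[0.363,-0.177,-0.094]],"rotation":[[0,0,-0.17],[0,0,-0.34],[0,0,-0.51],[0,0,-0.68],[0,0,-0.85],[0,0,-1.02],[0,0,-1.19],[0,0,-1.372]]}' 0
python3 -c "
from h import *
rel([530,240,320],1.83)"
```

```text
time: 1.2
tool_pos: [480.5, -149.2, 320.7]
tcp_rot: [3.142, 0.0, 1.838]
contact_force: [0.0, -0.2, -0.4]
grip_width: 16.6
finger_force: 0.0
t 1.2 pos [ 480.5 -149.2  320.7] yaw [3.142 0.    1.838] F [ 0.  -0.2 -0.4] w 16.588309678420813
dp [362.4 150.4   0.6] rot [0.    0.    0.008]
```

```bash
python3 -m pendant '{"dp":[[0.05,0.021,0],[0.1,0.042,0],[0.15,0.063,0],[0.2,0.083,0],[0.25,0.104,0],[0.3,0.125,0],[0.362,0.15,0],[0.362,0.15,0]],"rotation":[[0,0,0],[0,0,0],[0,0,0],[0,0,0],[0,0,0],[0,0,0],[0,0,0],[0,0,0]]}' 0
python3 - <<'E'
from h import *
rel([534,235,155],1.83)
for n in ('top','wrist'):
    c=vision.capture(n); cv2.imwrite(f'pics/{n}1.png',c['pixels'][:,:,::-1])
E
```

```text
time: 2.2
tool_pos: [530.7, 241.4, 319.7]
tcp_rot: [-3.14, -0.001, 1.837]
contact_force: [0.1, -0.7, -0.6]
grip_width: 0.2
finger_force: 0.0
t 2.2 pos [530.7 241.4 319.7] yaw [-3.140e+00 -1.000e-03  1.837e+00] F [ 0.1 -0.7 -0.6] w 0.1786011520260727
dp [ -7.2   1.7 164.7] rot [-0.001 -0.001  0.007]
```

View pics/wrist1.png

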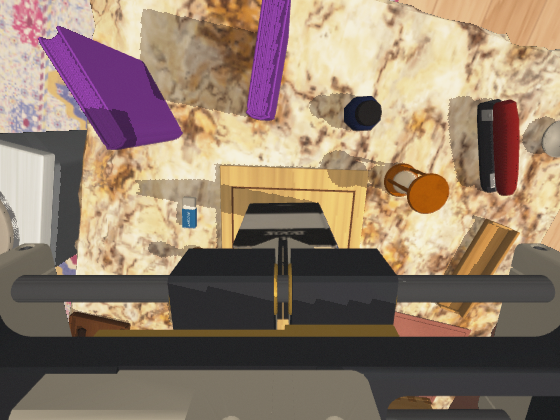

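The wrist view shows the front cover (237–337, 204–246) centred ahead of the closed fingers (column 283) and parallel to the tool's y axis. I'll descend and approach.

```bash
python3 -m pendant '{"dp":[[0,0.001,0.05],[0,0.001,0.1],[0,0.001,0.15],[0,0.001,0.163],[-0.015,0.001,0.163],[-0.03,0.001,0.163],[-0.035,0.001,0.163],[-0.035,0.001,0.163]],"rotation":[[0,0,0],[0,0,0],[0,0,0],[0,0,0],[0,0,0],[0,0,0],[0,0,0],[0,0,0]]}' 0
python3 - <<'E'
from h import *
rel([546,187.5,155],1.83)
a=[vision.capture(n)['pixels'] for n in ('top','scene')]
cv2.imwrite('pics/near.png',np.hstack([cv2.resize(a[0][105:255,165:325,::-1],(400,375)),cv2.resize(a[1][165:305,160:310,::-1],(400,375))]))
E
```

```text
time: 3.3
tool_pos: [541.9, 203.5, 158.7]
tcp_rot: [3.14, 0.0, 1.831]
contact_force: [-1.1, 0.1, -0.0]
grip_width: 0.3
finger_force: 0.0
t 3.3 pos [541.9 203.5 158.7] yaw [3.14  0.    1.831] F [-1.1  0.1 -0. ] w 0.3107139545022515
dp [-16.6  -0.2   3.7] rot [0.002 0.    0.001]
```

View pics/near.png

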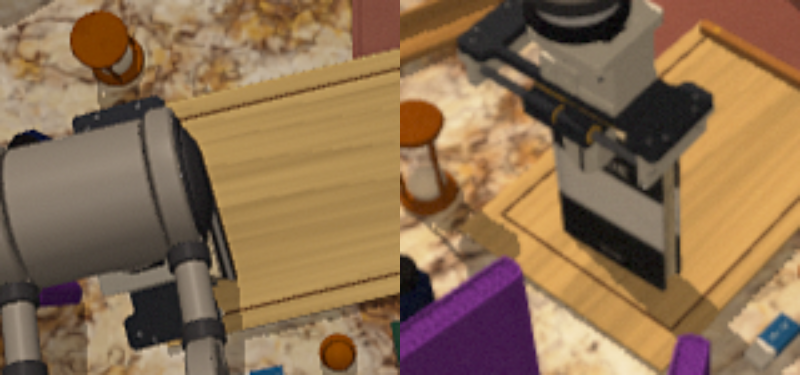

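The fingertips are just short of the front cover, and the gripper body is above the book's top. Now I'll tip it and withdraw.

```bash
python3 -m pendant '{"dp":[[-0.01,0,0],[-0.019,0,0],[-0.028,0,0],[-0.036,0,0],[-0.02,0,0],[0.01,0,0],[0.03,0,0],[0.03,0,0]],"rotation":[[0,0,0],[0,0,0],[0,0,0],[0,0,0],[0,0,0],[0,0,0],[0,0,0],[0,0,0]]}' 0
python3 - <<'E'
from h import *
rel([546,187.5,155],1.83)
a=[vision.capture(n)['pixels'] for n in ('top','scene')]
cv2.imwrite('pics/tip.png',np.hstack([cv2.resize(a[0][105:255,205:375,::-1],(400,353)),cv2.resize(a[1][165:305,180:350,::-1],(400,353))]))
E
```

```text
time: 4.4
tool_pos: [532.9, 234.7, 157.6]
tcp_rot: [-3.142, 0.0, 1.835]
contact_force: [-0.1, -0.1, 0.2]
grip_width: 0.4
finger_force: 0.0
t 4.4 pos [532.9 234.7 157.6] yaw [-3.142  0.     1.835] F [-0.1 -0.1  0.2] w 0.4165623641638789
dp [-49.    0.4   2.6] rot [-0.     0.     0.005]
```

View pics/tip.png

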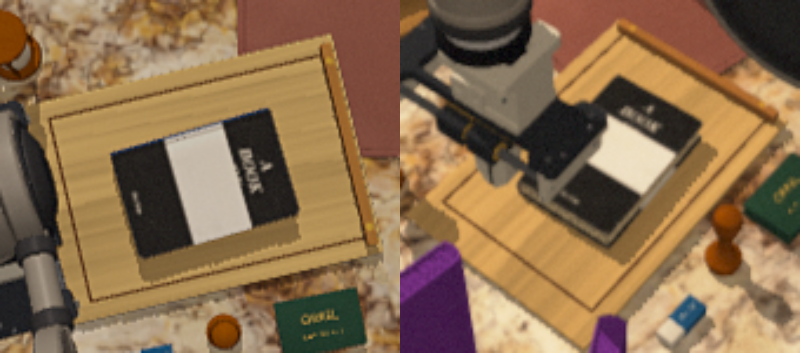

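The book fell flat inside the outline, with its front cover up, corners in the crop's top view at (110,153), (270,108), (298,213) and (142,258). It is still short of the stop.

Run:
```python
from h import *
np.set_printoptions(precision=3,suppress=True)
t=vision.capture('top')
q=lambda p:(205+(p[0]+.5)/2.353-.5,105+(p[1]+.5)/2.353-.5)
w=np.array([onz(t,*q(p),33)[:2] for p in [(110,153),(270,108),(298,213),(142,258)]])
s=np.array([620.3,-78.2]); ex=np.array([.976,.218]); ey=np.array([-.218,.976])
b=np.c_[(w-s)@ex,(w-s)@ey]; print(w,b,'mid',w.mean(0),b.mean(0))
d=(b[1]-b[0]+b[2]-b[3]); print('len',np.linalg.norm(d)/2,'skew from -y (rad)',np.arctan2(d[0],-d[1]))
d=(b[0]-b[3]+b[1]-b[2]);print('wid',np.linalg.norm(d)/2,np.arctan2(d[1],d[0]))
m=b.mean(0)
e=m[1]+88
for dy in (45,12): 
  p=s+ex*m[0]+ey*(e+dy); print(dy,p); rel([*p,19],np.arctan2(ey[1],ey[0]))
```

```text
[[611.981 169.955]
 [658.668   2.452]
 [548.669 -26.198]
 [502.046 136.368]] [[ 45.979 244.013]
 [ 55.029  70.352]
 [-58.575  66.369]
 [-68.641 235.197]] mid [580.341  70.644] [ -6.552 153.983]
len 171.5112028322873 skew from -y (rad) 0.05575633273634369
wid 114.29121660601481 0.056018023329335906
45 [551.343 200.467]
t 4.55 pos [533.6 232.8 157.6] yaw [-3.141  0.     1.832] F [-0.3 -0.1  0.2] w 0.5717104827779682
dp [-35.7   8.8 138.7] rot [-0.     0.     0.041]
12 [558.537 168.259]
t 4.55 pos [533.6 232.8 157.6] yaw [-3.141  0.     1.832] F [-0.3 -0.1  0.2] w 0.5717104827779682
dp [-68.7   7.4 138.7] rot [-0.     0.     0.041]
```

The book is askew by about 0.056 rad, with its +x half lagging. I'll push its end on the +x half, with the tool square to the board.

```bash
python3 -m pendant '{"dp":[[-0.036,0.0234,0],[-0.036,0.0234,0.04],[-0.036,0.0234,0.08],[-0.036,0.0234,0.12],[-0.036,0.0234,0.138],[-0.036,0.0234,0.138]],"rotation":[[0,0,0.041],[0,0,0.041],[0,0,0.041],[0,0,0.041],[0,0,0.041],[0,0,0.041]]}' 0
python3 - <<'E'
from h import *
s=np.array([620.3,-78.2]); ex=np.array([.976,.218]); ey=np.array([-.218,.976])
o=get_obs(); d=o['tool_pos'][:2]-s; print('board xy',d@ex,d@ey)
rel([*(s+ex*8+ey*188),19],1.791)
E
```

```text
time: 5.3
tool_pos: [565.1, 203.8, 19.0]
tcp_rot: [-3.14, 0.0, 1.79]
contact_force: [0.0, 0.0, 0.7]
grip_width: 0.4
finger_force: 0.0
board xy 7.608871500125652 287.21781800590094
t 5.3 pos [565.1 203.8  19. ] yaw [-3.14  0.    1.79] F [0.  0.  0.7] w 0.38225292771010605
dp [-99.2   0.4  -0. ] rot [-0.002  0.    -0.001]
```

```bash
python3 -m pendant '{"dp":[[-0.02,0,0],[-0.03,0,0],[-0.039,0,0],[-0.048,0,0],[-0.057,0,0],[-0.066,0,0],[-0.073,0,0],[-0.078,0,0]],"rotation":[[0,0,0],[0,0,0],[0,0,0],[0,0,0],[0,0,0],[0,0,0],[0,0,0],[0,0,0]]}' 0
python3 - <<'E'
from h import *
a=[vision.capture(n)['pixels'] for n in ('top','scene')]
cv2.imwrite('pics/push1.png',np.hstack([cv2.resize(a[0][105:255,205:375,::-1],(400,353)),cv2.resize(a[1][165:305,180:350,::-1],(400,353))]))
E
```

```text
time: 6.3
tool_pos: [582.3, 127.8, 19.5]
tcp_rot: [-3.141, -0.0, 1.791]
contact_force: [-0.7, 3.5, 2.0]
grip_width: 0.3
finger_force: 1.7
```

View pics/push1.png

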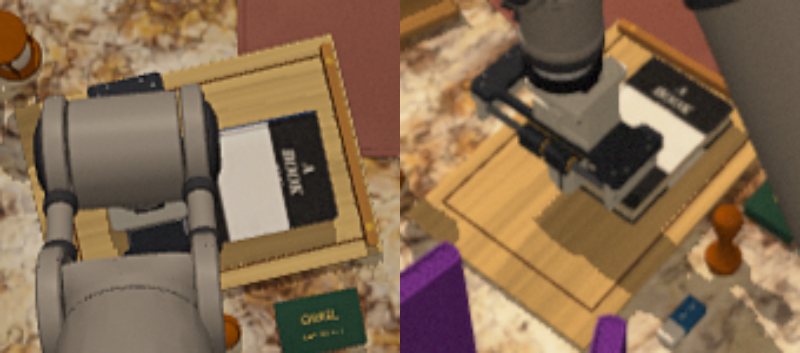

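Run:
```python
from h import *
t=vision.capture('top')
q=lambda p:(205+(p[0]+.5)/2.353-.5,105+(p[1]+.5)/2.353-.5)
s=np.array([620.3,-78.2]); ex=np.array([.976,.218]); ey=np.array([-.218,.976])
for p in [(316,112),(338,215),(218,131),(222,243)]:
    d=onz(t,*q(p),33)[:2]-s; print(d@ex,d@ey)
d=get_obs()['tool_pos'][:2]-s; print('tool',d@ex,d@ey)
```

```text
40.28371873229553 24.484834520862023
-69.74693907500703 26.310627028052657
43.507197853311816 128.68292209476184
-71.68486997897791 150.4251293652666
tool 7.747583683582917 209.04187564160094
```

The book is now nearly square, with about 25 mm to go, its centre at x≈-15 and its -x half lagging slightly. I'll back off, shift to just -x of its centre and push on.

```bash
python3 -m pendant '{"dp":[[0.012,0,0],[0.012,-0.026,0],[0.002,-0.026,0],[-0.005,-0.026,0],[-0.011,-0.026,0],[-0.017,-0.026,0],[-0.021,-0.026,0],[-0.021,-0.026,0]],"rotation":[[0,0,0],[0,0,0],[0,0,0],[0,0,0],[0,0,0],[0,0,0],[0,0,0],[0,0,0]]}' 0
```

```text
time: 7.45
tool_pos: [562.0, 101.5, 19.7]
tcp_rot: [3.141, 0.001, 1.791]
contact_force: [1.1, -0.3, -0.1]
grip_width: 0.3
finger_force: 0.0
```

```bash
python3 -m pendant '{"dp":[[-0.0015,0,0],[-0.003,0,0],[-0.003,0,0]],"rotation":[[0,0,0],[0,0,0],[0,0,0]]}' 0
```

```text
time: 7.82
tool_pos: [561.6, 100.4, 19.7]
tcp_rot: [-3.141, -0.002, 1.791]
contact_force: [-1.6, 7.0, 0.8]
grip_width: 0.4
finger_force: 3.8
```

```bash
python3 -m pendant '{"dp":[[-0.0015,0,0],[-0.003,0,0],[-0.003,0,0]],"rotation":[[0,0,0],[0,0,0],[0,0,0]]}' 0
python3 - <<'E'
from h import *
a=[vision.capture(n)['pixels'] for n in ('top','scene')]
cv2.imwrite('pics/push2.png',np.hstack([cv2.resize(a[0][125:235,265:375,::-1],(400,400)),cv2.resize(a[1][165:265,240:350,::-1],(400,400))]))
E
```

```text
time: 8.2
tool_pos: [561.1, 100.0, 19.7]
tcp_rot: [-3.14, -0.005, 1.791]
contact_force: [-4.8, 18.8, 4.3]
grip_width: 0.5
finger_force: 9.7
```

View pics/push2.png

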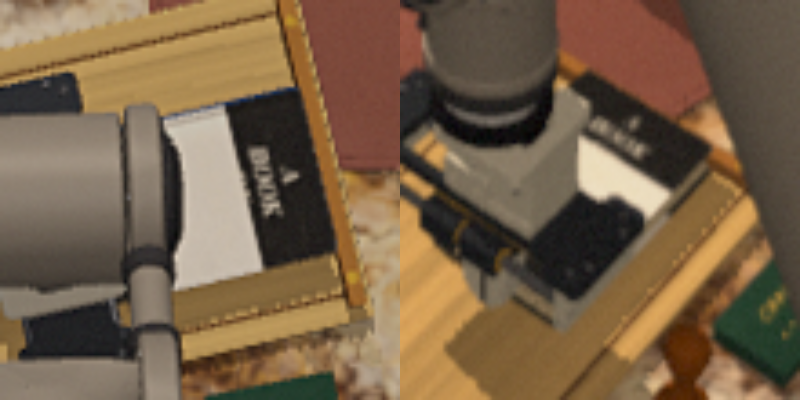

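The book's end lies along the stop (297,90 to 336,258), and the force rose to 19 N without motion, so it is flush. I'll withdraw, rise and verify.

```bash
python3 -m pendant '{"dp":[[0.02,0,0],[0.05,0,0],[0.075,0,0],[0.075,0,-0.05],[0.075,0,-0.1],[0.1,0,-0.15],[0.15,0,-0.2],[0.15,0,-0.2]],"rotation":[[0,0,0],[0,0,0],[0,0,0],[0,0,0],[0,0,0],[0,0,0],[0,0,0],[0,0,0]]}' 0
python3 - <<'E'
from h import *
a=[vision.capture(n)['pixels'] for n in ('top','scene')]
cv2.imwrite('pics/end.png',np.hstack([cv2.resize(a[0][105:255,225:375,::-1],(400,400),interpolation=2),cv2.resize(a[1][165:295,220:350,::-1],(400,400),interpolation=2)]))
E
```

```text
time: 9.3
tool_pos: [531.0, 245.3, 223.4]
tcp_rot: [3.134, -0.0, 1.794]
contact_force: [0.7, 0.2, -0.3]
grip_width: 0.5
finger_force: 0.0
```

View pics/end.png

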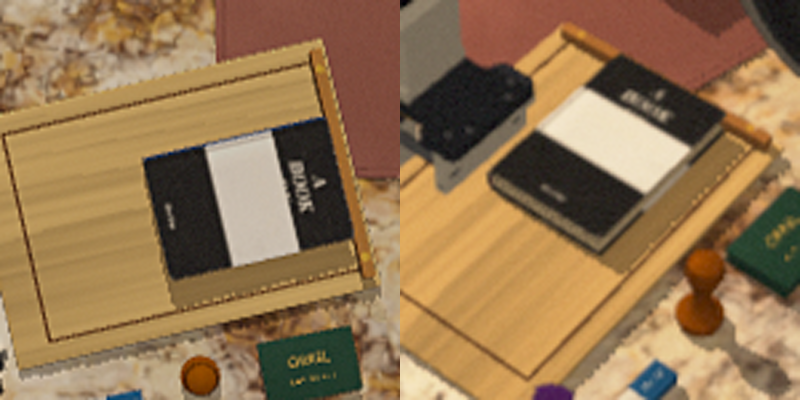

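The final view shows the book flat against the stop; crop corners are (143,159), (322,118), (353,242) and (175,280). I'll check the numbers before handing in.

Run:
```python
from h import *
t=vision.capture('top'); k=400/150
q=lambda p:(225+(p[0]+.5)/k-.5,105+(p[1]+.5)/k-.5)
s=np.array([620.3,-78.2]); ex=np.array([.976,.218]); ey=np.array([-.218,.976])
w=np.array([onz(t,*q(p),33)[:2]-s for p in [(143,159),(322,118),(353,242),(175,280)]]); b=np.c_[w@ex,w@ey]
d=b[1]-b[0]+b[2]-b[3]; print(b.round(1),b.mean(0),'skew',np.arctan2(d[0],-d[1]))
```

```text
[[ 44.4 176.5]
 [ 44.9   7.2]
 [-72.9   5.2]
 [-71.1 172.3]] [-13.64903592  90.31586901] skew -0.0039681051284014834
```

```bash
python3 -c "
from plant import workorder; print(workorder.close_job())"
```

```text
the job is handed in; nothing more can be done
None
```

The book was tipped over near its top, fell flat inside the outline and was pushed flush and square against the stop (last measured 14 mm off the centre line, skew about 0.004 rad); the other things looked untouched in the views I checked, and the job is handed in, though no verdict came back.

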